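# Sort polishing rotors on a knife-edge balance

### The arm

A 6-joint arm with a two-finger parallel gripper is mounted at the origin on the work surface. World frame = base frame: x ahead of the robot, y to its left, z up, the work surface at z = 0. Lengths are in m, angles in rad, forces in N, time in s.
With the tool pointing down it reaches from about 0.35 to 0.975 m from the base axis. Payload 4.9 kg.
Tool frame: the origin (TCP) lies midway between the tips of the shut fingers; the grasp point (between the pads) lies 19 mm behind it; z points along the fingers, y is the line along which they close (so a half turn about z gives the same grasp; the last joint's range is limited). The gripper opens to 85 mm and grips with 20 to 120 N. Pads are 22 mm wide; open, the fingers measure 114 mm over their backs; the gripper's body (76 mm by 85 mm) begins 54 mm behind the grasp point. The pads swing forward as they close: fully open they stand 13 mm farther back than shut.
Start: joints at [1.146, 0.053, 1.613, -0, 1.476, -0.119], TCP at [0.188, 0.596, 0.231] pointing down, gripper open.
Joint ranges: [-3.01, 3.01], [-1.01, 2.22], [0.06, 2.58], [-1.02, 4.17], [0.09, 2.62], [-3.14, 3.14]. Speed limits (rad/s): [2.57, 2.57, 3.14, 3.14, 3.14, 3.14].

### API

Orientations are given as a unit quaternion [w, x, y, z].
In Python, from plant import manip gives the robot as it stands.
- The arm moves only by the shell command python3 shift.py 'ROWS'. ROWS is a JSON list that holds a single list of rows (three levels of brackets), with 1 to 5 rows, each of 7 numbers: the opening from 0.0 (shut) to 1.0 (fully open), then dx, dy, dz in m, then a rotation vector rx, ry, rz in rad; each row shifts and turns the commanded pose from where the row before left it, along the tool's axes as they then stand; what a row does not reach is not made up. A row lasts 1/8 s, in which the tool goes at most 0.0625 m and 0.188 rad, less where a joint would pass 70% of its speed; a pose out of reach is approached as far as the arm can. The fingers move at their own pace and stop on an object; the grip force is fixed at half the most. Time passes only in rows, so rows that do not move let the fingers close. It prints the time, the measured TCP pose, the force, the opening and the grip force at its end. Input that does not fit is refused with a message, and nothing moves.
- manip.state(): the state, without advancing time (a new reading comes with each control period).
- manip.grab_frame(name): name is "scene" or "top" or "wrist"; returns the picture (400x640x3 uint8, red, green, blue); there is no depth.
- manip.camera_params(name): a dict with "intrinsics" (3x3 intrinsics, pixels), "xyz" and "orientation" of the camera in the world. Camera axes: x right, y down, z forward; pixel columns grow to the right and rows downward; lengths in m; the calibration is good to about 2 mm. The wrist camera is an equidistant fisheye: a pixel r from the principal point sees the ray r / f radians off the axis. A picture is of the moment at which its call begins: read the wrist's pose just before it. camera_params takes no time and is no camera call; for the wrist camera it gives the pose at the moment of the call.
- manip.job_done(): hands the job in; it is judged then, once.
The state is a dict: "time": time; "joint_pos": joint angles; "joint_vel": joint speeds; "joint_efforts": joint torques, N m; "tool_pos": TCP position; "tool_rot": TCP orientation; "contact_force": force on the tool from outside, world axes, zero at the start; "ft_torque": the same for the moment, N m; "gripper_width": opening from 0.0 (shut) to 1.0 (fully open); "grasp_force": force on a finger pad.
Only numpy, scipy, OpenCV 4.12 (cv2) and the standard library are available. Lean on these libraries where they do the work, as an engineer would, in place of code of your own. Each camera call takes 0.05 s, during which the arm holds its last target. There are 200 camera calls.

### The job

Test both polishing rotors from the sloping rack, one after the other: lay the rotor in the brass forks of the knife-edge balance, centred by its black band, let go and see whether the beam stays about level or tips over to its stop. Lay a rotor that stays level along the black strips of the green tray and one that tips along those of the red tray, and sort the first before testing the second. Set the rotors down rather than dropping them, and leave the bottle, brush pot and medals where they stand.

Things in the scene. Friction and masses are not known exactly. Their poses are not given: they have to be found in the camera images.
- rotor_a: polishing rotor: two grey felt wheels (diameter 64, 24 thick) on a steel shaft of diameter 24, bare for 96 between them, with a black band 12 wide at mid-length; 150 long, about 0.4 kg; may be heavier at one end, which cannot be seen. Origin: mid-shaft on its axis; own x along the shaft. Starts in a rack slot, shaft at 35 degrees, end away from the robot higher.
- rotor_b: polishing rotor: two grey felt wheels (diameter 64, 24 thick) on a steel shaft of diameter 24, bare for 96 between them, with a black band 12 wide at mid-length; 150 long, about 0.4 kg; may be heavier at one end, which cannot be seen. Origin: mid-shaft on its axis; own x along the shaft. Starts in a rack slot, shaft at 35 degrees, end away from the robot higher.
- rack: wooden rack, fixed, 170 (own x) x 225 x 140 high. Two slots, 60 either side of the middle, of rails rising at 35 degrees to own +x (away from the robot). A rotor's middle is 21 nearer the robot than the origin (centre of underside), 98 up, 26 off the rails. A gripper pointing straight down meets the upper wheel: tilt it 35 degrees, square to the shaft, fingers pointing away and down.
- balance: steel base plate 130 x 100 x 12 with a grey column and a knife edge 85 above the table, fixed. The aluminium beam with its brass forks rocks on the edge. Own x is the direction of the beam. Origin: centre of the underside.
- seat (a point): point on the beam midway between the brass V forks: the middle of a seated rotor's shaft axis. 121 above the table with the beam level, 36 above the knife edge. Own x: along beam and seated shaft. Forks 38 either side along x, 8 thick, mouth about 50 wide; the fingers fit between them.
- beam (a joint): tilt of the beam on its edge, rad: 0 level, positive with own +x end down, stops at +-0.2; a weak spring levels it. A balanced rotor within 4 mm of centre stays within 0.1; an off-centre one (mass centre about 20 mm off) goes to a stop within a second, the shaft swinging with the beam about the edge. Red flags at its ends, 204 apart, show it.
- green_tray: green open tray, fixed, 190 (own x) x 130 x 22 high. Two black strips on its floor, tops 13 above the table and 30 apart, run along own x: a rotor laid along them rests with its wheels on the strips, shaft axis 41 above the table. Origin: centre of the underside. For balanced rotors.
- red_tray: red open tray, fixed, 190 (own x) x 130 x 22 high. Two black strips on its floor, tops 13 above the table and 30 apart, run along own x: a rotor laid along them rests with its wheels on the strips, shaft axis 41 above the table. Origin: centre of the underside. For rejected, off-centre rotors.
- bottle: bystander: amber glass bottle, diameter 54, 110 high, loose; origin at the centre of its underside
- brush_pot: bystander: dark steel pot with brushes, diameter 72, about 160 high, loose; origin at the centre of its underside
- medals: bystander: stack of bronze medals, diameter 74, 30 high, loose; origin at the centre of its underside

How it is judged:
On the way, in this order (a step that is already met when the one before it is completed fails the run):
1. a rotor lies centred in the forks of the balance, let go and come to rest (((x of rotor_a in the frame of seat between -0.01 and 0.01 m and y of rotor_a in the frame of seat between -0.006 and 0.006 m and z of rotor_a in the frame of seat between -0.006 and 0.006 m and angle between the x axis of rotor_a and the x axis of seat, either way round below 0.1 rad and contact force between the fingers and rotor_a below 0.1 N and angular speed of rotor_a below 0.15 rad/s) or (x of rotor_b in the frame of seat between -0.01 and 0.01 m and y of rotor_b in the frame of seat between -0.006 and 0.006 m and z of rotor_b in the frame of seat between -0.006 and 0.006 m and angle between the x axis of rotor_b and the x axis of seat, either way round below 0.1 rad and contact force between the fingers and rotor_b below 0.1 N and angular speed of rotor_b below 0.15 rad/s))), for 0.3 s.
2. that rotor lies in its proper tray, and the other lies centred in the forks of the balance, let go and come to rest ((((x of rotor_a in the frame of green_tray between -0.025 and 0.025 m and y of rotor_a in the frame of green_tray between -0.02 and 0.02 m and z of rotor_a in the frame of green_tray between 0.03 and 0.05 m and angle between the x axis of rotor_a and the x axis of green_tray, either way round below 0.2 rad and contact force between the fingers and rotor_a below 0.1 N and linear speed of rotor_a below 0.03 m/s) and (x of rotor_b in the frame of seat between -0.01 and 0.01 m and y of rotor_b in the frame of seat between -0.006 and 0.006 m and z of rotor_b in the frame of seat between -0.006 and 0.006 m and angle between the x axis of rotor_b and the x axis of seat, either way round below 0.1 rad and contact force between the fingers and rotor_b below 0.1 N and angular speed of rotor_b below 0.15 rad/s)) or ((x of rotor_b in the frame of red_tray between -0.025 and 0.025 m and y of rotor_b in the frame of red_tray between -0.02 and 0.02 m and z of rotor_b in the frame of red_tray between 0.03 and 0.05 m and angle between the x axis of rotor_b and the x axis of red_tray, either way round below 0.2 rad and contact force between the fingers and rotor_b below 0.1 N and linear speed of rotor_b below 0.03 m/s) and (x of rotor_a in the frame of seat between -0.01 and 0.01 m and y of rotor_a in the frame of seat between -0.006 and 0.006 m and z of rotor_a in the frame of seat between -0.006 and 0.006 m and angle between the x axis of rotor_a and the x axis of seat, either way round below 0.1 rad and contact force between the fingers and rotor_a below 0.1 N and angular speed of rotor_a below 0.15 rad/s)))), for 0.3 s.
At the end, for the whole second after the job is handed in: The balanced rotor lies on the strips of the green tray and the off-centre one on those of the red tray: shaft middle within 25 mm of the tray's middle lengthwise and 20 mm across, 30 to 50 mm above the tray's underside, along the strips within 0.2 rad, at rest (below 0.03 m/s) and let go (x of rotor_a in the frame of green_tray between -0.025 and 0.025 m and y of rotor_a in the frame of green_tray between -0.02 and 0.02 m and z of rotor_a in the frame of green_tray between 0.03 and 0.05 m and angle between the x axis of rotor_a and the x axis of green_tray, either way round below 0.2 rad and contact force between the fingers and rotor_a below 0.1 N and linear speed of each of rotor_a, rotor_b below 0.03 m/s and x of rotor_b in the frame of red_tray between -0.025 and 0.025 m and y of rotor_b in the frame of red_tray between -0.02 and 0.02 m and z of rotor_b in the frame of red_tray between 0.03 and 0.05 m and angle between the x axis of rotor_b and the x axis of red_tray, either way round below 0.2 rad and contact force between the fingers and rotor_b below 0.1 N); the robot touches nothing.
It fails at once if bottle pushed more than 30 mm (distance of bottle from where it was at the start of the episode above 0.03 m).
It fails at once if brush_pot pushed more than 30 mm (distance of brush_pot from where it was at the start of the episode above 0.03 m).
It fails at once if medals pushed more than 30 mm (distance of medals from where it was at the start of the episode above 0.03 m).
It fails at once if rotor_a dropped or thrown: moving faster than 0.8 m/s out of the fingers (a fall of over 30 mm) (contact force between the fingers and rotor_a below 0.1 N and linear speed of rotor_a above 0.8 m/s).
It fails at once if rotor_b dropped or thrown: moving faster than 0.8 m/s out of the fingers (a fall of over 30 mm) (contact force between the fingers and rotor_b below 0.1 N and linear speed of rotor_b above 0.8 m/s).
It also fails if it takes over 72 s, if anything falls off the work surface, if the arm or the gripper's body presses on something with over 40 N, if the wrist force passes 120 N, or if a joint passes its speed limit or range.

## Working session

There is one attempt and no reset: what is moved stays moved. The work goes in short steps, Python scripts to look and compute and a shell command to move; the robot and the scene stay as the last step left them, time stands still between calls to the robot, and variables do not carry over. Pictures are saved under pics/ and viewed, at most 10 in all, crops included, and the job is handed in when it is done.

```bash
ls; mkdir -p pics
python3 - <<'E'
from plant import manip
import cv2
for n in("scene","top"):
    cv2.imwrite(f"pics/{n}0.png",manip.grab_frame(n)[:,:,::-1]); p=manip.camera_params(n);print(n,p)
print(manip.state())
E
```

```text
pics
plant.py
shift.py
scene {'intrinsics': array([[507.82891707,   0.        , 317.83802781],
       [  0.        , 507.82891707, 195.81827035],
       [  0.        ,   0.        ,   1.        ]]), 'xyz': array([ 1.37545303, -0.18260818,  1.07979468]), 'orientation': array([-0.25931364,  0.76176292,  0.55844774, -0.20151876])}
top {'intrinsics': array([[471.77139404,   0.        , 313.82976199],
       [  0.        , 471.77139404, 202.23218874],
       [  0.        ,   0.        ,   1.        ]]), 'xyz': array([0.4165913 , 0.0275271 , 1.22418068]), 'orientation': array([ 0.06890335, -0.66532276,  0.73944754, -0.07625805])}
{'time': 0.1, 'joint_pos': array([ 1.14600143e+00,  5.32995117e-02,  1.61413837e+00,  2.34725056e-07,
        1.47599857e+00, -1.18990754e-01]), 'joint_vel': array([-0.00094931, -0.00164776, -0.00234876, -0.0022497 ,  0.00027566,
       -0.00014707]), 'joint_efforts': array([ 6.21320796e-04, -3.94904065e+01, -3.71363461e+01, -1.32075438e-04,
        3.92085480e-03, -9.61232246e-06]), 'tool_pos': array([0.18792616, 0.59549567, 0.23019152]), 'tool_rot': array([-2.47694004e-04,  1.52306930e-01,  9.88332813e-01, -8.88003503e-04]), 'contact_force': array([ 0.02449071, -0.24666216, -0.25282629]), 'ft_torque': array([0.03419311, 0.00050883, 0.00489181]), 'grasp_force': 0.0, 'gripper_width': 1.0015411733806796}
```
View pics/top0.png

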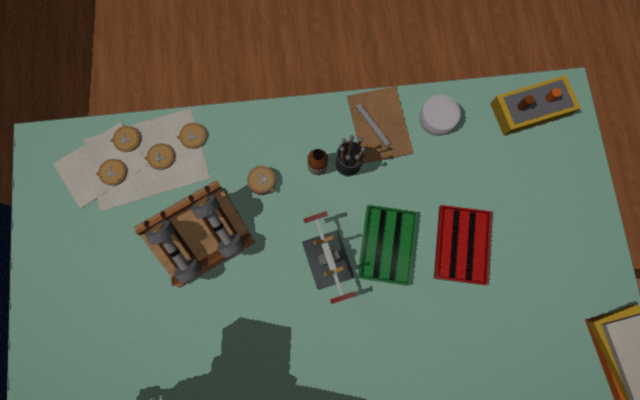

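View pics/scene0.png

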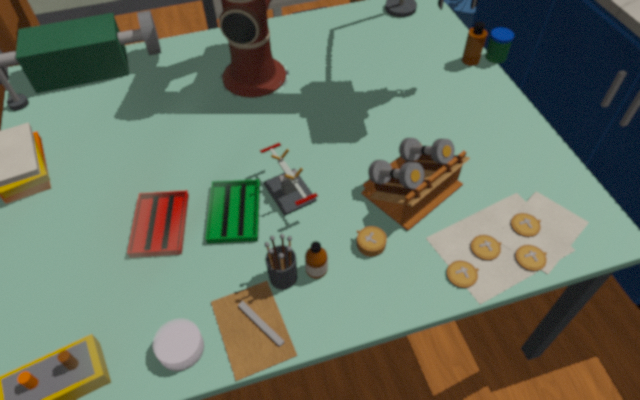

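Create h.py:
```python
import numpy as np, cv2
from scipy.spatial.transform import Rotation as R
from plant import manip
def cam(n):
    p=manip.camera_params(n); q=np.array(p['orientation'])
    return p['intrinsics'],np.array(p['xyz']),R.from_quat(q[[1,2,3,0]]).as_matrix()
def proj(n,X):
    K,t,M=cam(n); c=(np.atleast_2d(X)-t)@M; c=c/c[:,2:]; return (c@K.T)[:,:2]
def ray(n,uv):
    K,t,M=cam(n); d=np.linalg.inv(K)@np.c_[np.atleast_2d(uv),np.ones(len(np.atleast_2d(uv)))].T
    return t,(M@d).T
def at(n,uv,z):
    t,d=ray(n,uv); return t+d*((z-t[2])/d[:,2:])
def tri(a,b):  # lists of (name,uv)
    A=np.zeros((3,3));v=np.zeros(3)
    for n,uv in (a,b):
        t,d=ray(n,uv);d=d[0]/np.linalg.norm(d[0]);P=np.eye(3)-np.outer(d,d);A+=P;v+=P@t
    return np.linalg.solve(A,v)
def crop(img,x0,y0,x1,y1,s):
    c=cv2.resize(img[y0:y1,x0:x1],None,fx=s,fy=s,interpolation=cv2.INTER_CUBIC)
    c=np.clip(c.astype(float)*1.5,0,255).astype(np.uint8)
    for x in range((x0+9)//10*10,x1,10):
        cv2.line(c,(int((x-x0+.5)*s),0),(int((x-x0+.5)*s),10 if x%50 else 25),(255,255,255),1)
        if x%50==0: cv2.putText(c,str(x),(int((x-x0+.5)*s)+2,24),0,.45,(255,255,255))
    for y in range((y0+9)//10*10,y1,10):
        cv2.line(c,(0,int((y-y0+.5)*s)),(10 if y%50 else 25,int((y-y0+.5)*s)),(255,255,255),1)
        if y%50==0: cv2.putText(c,str(y),(26,int((y-y0+.5)*s)+5),0,.45,(255,255,255))
    return c
```

Run:
```python
from h import *
t=cv2.imread('pics/top0.png');s=cv2.imread('pics/scene0.png')
a=crop(t,130,175,290,295,5);cv2.imwrite('pics/c1.png',a)
b=crop(t,296,195,496,305,4);cv2.imwrite('pics/c2.png',b)
print(proj('top',[0,0,0]),proj('scene',[0,0,0]))
```

```text
[[344.19895409 478.72426807]] [[254.2761073   75.92492093]]
```

View pics/c1.png

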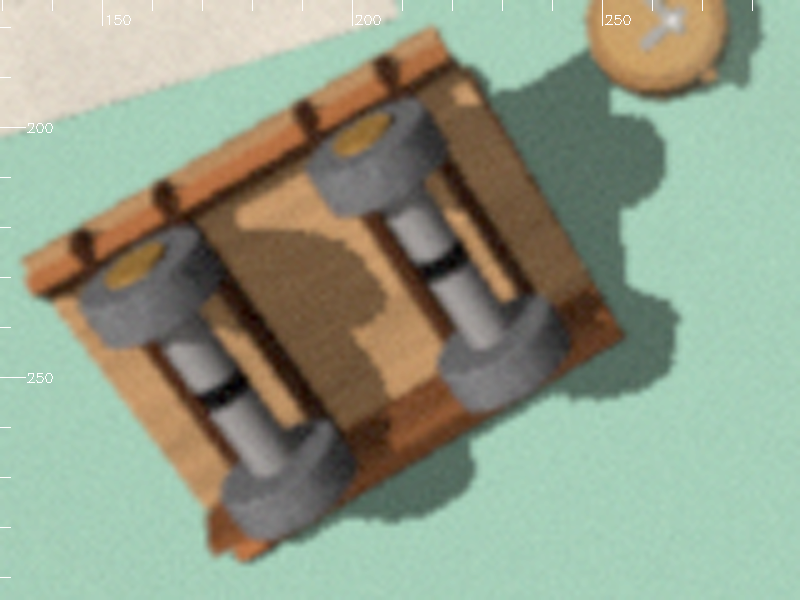

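View pics/c2.png

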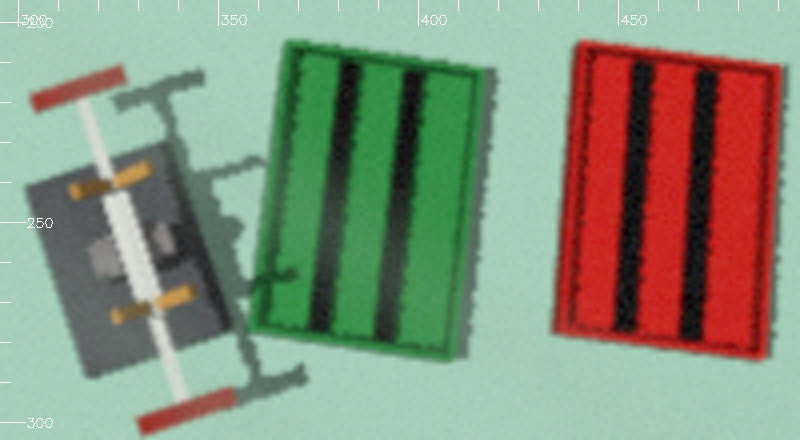

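Run:
```python
from h import *
np.set_printoptions(precision=4,suppress=True)
c1=lambda *p:np.array(p)/5+[129.5,174.5]
c2=lambda *p:np.array(p)/4+[295.5,194.5]
B=at('top',c1((222,390),(440,262)),.098+.0105)
d=B[1]-B[0];print('bands',B,np.linalg.norm(d),'rack yaw',np.degrees(np.arctan2(d[1],d[0]))+90)
for n,q in(('green',((287,40),(487,68),(455,360),(250,330))),('red',((578,42),(782,68),(766,360),(556,332)))):
    P=at('top',c2(*q),.022);d=P[0]+P[1]-P[2]-P[3];print(n,P.mean(0),np.degrees(np.arctan2(d[1],d[0])),np.linalg.norm(P[0]-P[1]),np.linalg.norm(P[1]-P[2]))
for z in(.09,.1,.11,.12,.13):
    F=at('top',c2((78,88),(187,411)),z);G=at('top',c2((111,180),(153,304)),z)
    d=F[0]-F[1];e=G[0]-G[1]
    print(z,F.mean(0)[:2],np.linalg.norm(d),np.degrees(np.arctan2(d[1],d[0])),'forks',G.mean(0)[:2],np.linalg.norm(e),np.degrees(np.arctan2(e[1],e[0])))
P=at('top',c2((25,186),(165,142),(232,330),(92,378)),.012);print('plate',P.mean(0),np.degrees(np.arctan2(*(P[0]+P[1]-P[2]-P[3])[[1,0]])))
s=cv2.imread('pics/scene0.png')
a=crop(s,205,130,335,300,3);b=crop(s,340,120,480,230,3.5)
H=max(a.shape[0],b.shape[0]);o=np.zeros((H,a.shape[1]+b.shape[1],3),np.uint8);o[:a.shape[0],:a.shape[1]]=a;o[:b.shape[0],a.shape[1]:]=b
a=crop(s,360,125,480,225,5);cv2.imwrite('pics/c3.png',crop(s,250,130,330,220,6.5))
```

```text
bands [[0.5625 0.3452 0.1085]
 [0.6127 0.2388 0.1085]] 0.11764483065837578 rack yaw 25.273645116494365
green [ 0.5385 -0.1754  0.022 ] -14.588476168771793 0.13050400605476956 0.18868732181739564
red [ 0.5176 -0.3663  0.022 ] -13.435252859351985 0.13236742072711158 0.18810194616040019
0.09 [ 0.5171 -0.0177] 0.20356393373981088 12.32270571105604 forks [ 0.5201 -0.0183] 0.07827906250713937 12.375863889738907
0.1 [ 0.5162 -0.0173] 0.2017691232900035 12.322705711056043 forks [ 0.5192 -0.0179] 0.0775888809174648 12.37586388973892
0.11 [ 0.5153 -0.0169] 0.19997431284019623 12.322705711056043 forks [ 0.5183 -0.0174] 0.0768986993277904 12.37586388973891
0.12 [ 0.5145 -0.0165] 0.19817950239038895 12.322705711056045 forks [ 0.5174 -0.017 ] 0.07620851773811589 12.375863889738921
0.13 [ 0.5136 -0.0161] 0.19638469194058172 12.322705711056043 forks [ 0.5165 -0.0166] 0.07551833614844133 12.37586388973894
plate [ 0.5171 -0.018   0.012 ] 13.147645838656294
```

View pics/c3.png

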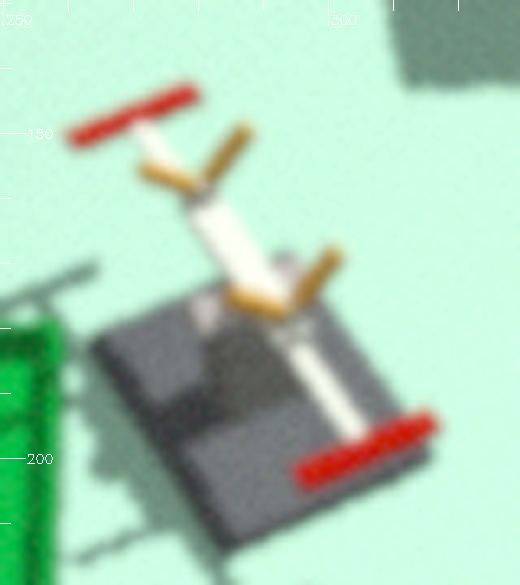

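```bash
cat >> h.py <<'E'
def tool():
    s=manip.state();q=s['tool_rot'];return s['tool_pos'],R.from_quat(q[[1,2,3,0]])
def orient(yaw,tilt,flip=1):  # tool y = horizontal, left of yaw; z tilts away by tilt
    c,s=np.cos(yaw),np.sin(yaw);y=np.array([-s,c,0])*flip
    z=np.array([np.sin(tilt)*c,np.sin(tilt)*s,-np.cos(tilt)]);return np.c_[np.cross(y,z),y,z]
def plan(P,M,start=None,n=None,name=''):
    p0,r0=start or tool(); M=R.from_matrix(M) if not isinstance(M,R) else M
    rel=r0.inv()*M; d=r0.inv().apply(np.array(P)-p0); rv=rel.as_rotvec()
    n=n or int(np.ceil(max(np.linalg.norm(d)/.055,np.linalg.norm(rv)/.17,1)))
    while 1:
        S=sum(R.from_rotvec(rv*k/n).as_matrix() for k in range(n)); row=np.linalg.solve(S,d)
        if np.linalg.norm(row)<.06: break
        n+=1
    print(name,n,'x',np.r_[row,rv/n].round(4).tolist()); return (np.array(P),M)
ROT={'L':np.array([.5687,.348,.098]),'R':np.array([.6189,.2417,.098])}; RY=np.radians(25.3)
SEAT=np.array([.5175,-.0175,.121]); SY=np.radians(12.7)
TRAY={'green':(np.array([.5385,-.1754,.041]),np.radians(-14)),'red':(np.array([.5176,-.3663,.041]),np.radians(-13.7))}
E
python3 - <<'E'
from h import *
c3=lambda *p:np.array(p)/6.5+[249.5,129.5]
for z in(.1,.105,.11):print(z,at('scene',c3((203,190),(290,310)),z).mean(0))
M=orient(RY,np.radians(35));z=M[:,2]
print(manip.state()['joint_pos'])
a=plan(ROT['L']-.11*z,M,name='pre'); plan(ROT['L']+.016*z,M,a,name='grasp')
E
```

```text
0.1 [ 0.51800542 -0.01790463  0.1       ]
0.105 [ 0.52238107 -0.01874513  0.105     ]
0.11 [ 0.52675672 -0.01958563  0.11      ]
[ 1.14600143e+00  5.32995117e-02  1.61413837e+00  2.34725056e-07
  1.47599857e+00 -1.18990754e-01]
pre 8 x [-0.0388, -0.0362, 0.0147, -0.0287, -0.0728, -0.0904]
grasp 3 x [0.0, -0.0, 0.042, 0.0, 0.0, 0.0]
```

```bash
python3 shift.py '[[[1,-0.0388,-0.0362,0.0147,-0.0287,-0.0728,-0.0904],[1,-0.0388,-0.0362,0.0147,-0.0287,-0.0728,-0.0904],[1,-0.0388,-0.0362,0.0147,-0.0287,-0.0728,-0.0904],[1,-0.0388,-0.0362,0.0147,-0.0287,-0.0728,-0.0904]]]' ; python3 shift.py '[[[1,-0.0388,-0.0362,0.0147,-0.0287,-0.0728,-0.0904],[1,-0.0388,-0.0362,0.0147,-0.0287,-0.0728,-0.0904],[1,-0.0388,-0.0362,0.0147,-0.0287,-0.0728,-0.0904],[1,-0.0388,-0.0362,0.0147,-0.0287,-0.0728,-0.0904],[1,0,0,0,0,0,0]]]'
python3 - <<'E'
from h import *
M=orient(RY,np.radians(35));z=M[:,2]
print(manip.camera_params('wrist'))
cv2.imwrite('pics/w1.png',cv2.convertScaleAbs(manip.grab_frame('wrist')[:,:,::-1],alpha=1.4))
print(tool()[0],ROT['L']-.11*z,manip.state()['joint_pos'])
plan(ROT['L']-.11*z,M,name='fix'); plan(ROT['L']+.016*z,M,name='grasp')
E
```

```text
time: 0.6
tool_pos: [0.3219, 0.4274, 0.185]
tool_rot: [0.152, -0.031, 0.987, 0.034]
contact_force: [0.5, 0.9, -0.0]
gripper_width: 0.996
grasp_force: 0.0
time: 1.23
tool_pos: [0.5141, 0.3191, 0.1887]
tool_rot: [0.294, -0.206, 0.931, 0.066]
contact_force: [-0.0, 0.3, 0.4]
gripper_width: 0.998
grasp_force: 0.0
{'intrinsics': array([[309.70691629,   0.        , 313.40465476],
       [  0.        , 309.70691629, 197.50202792],
       [  0.        ,   0.        ,   1.        ]]), 'xyz': array([0.38580584, 0.25912979, 0.26299615]), 'orientation': array([0.23463896, 0.4830436 , 0.75797382, 0.3702555 ])}
[0.51275167 0.32029467 0.18848638] [0.51165835 0.32103654 0.18810672] [ 0.43352932 -0.32275469  2.11064891  0.00565024  0.7435982  -1.57759428]
fix 1 x [0.0008, 0.0011, -0.0001, -0.0008, -0.0007, -0.0039]
grasp 3 x [0.0002, 0.0004, 0.042, -0.0003, -0.0002, -0.0013]
```

View pics/w1.png

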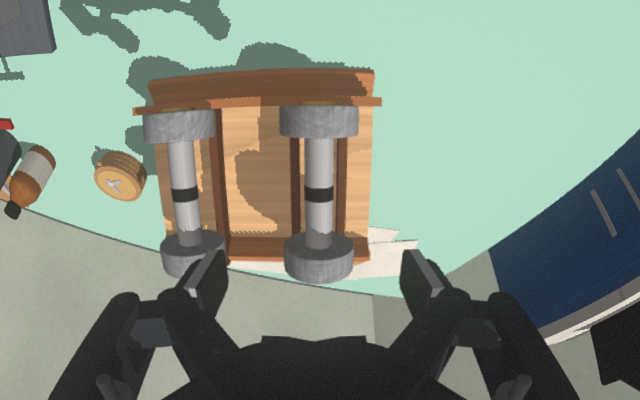

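```bash
cat >> h.py <<'E'
def wray(uv,cp=None):
    p=cp or manip.camera_params('wrist');K=p['intrinsics'];q=np.array(p['orientation'])
    v=(np.array(uv)-K[:2,2])/K[0,0];r=np.linalg.norm(v);d=np.r_[v/r*np.sin(r),np.cos(r)]
    return np.array(p['xyz']),R.from_quat(q[[1,2,3,0]]).apply(d)
E
python3 - <<'E'
from h import *
for k,uv in(('L',(319,194.5)),('R',(185,194.5))):
    t,d=wray(uv); X=t+d*((.108-t[2])/d[2]); print(k,X, 'top gave', ROT[k]-[.0062,.0029,-.01])
E
```

```text
L [0.55817012 0.34689871 0.108     ] top gave [0.5625 0.3451 0.108 ]
R [0.60577084 0.24394093 0.108     ] top gave [0.6127 0.2388 0.108 ]
```

```bash
python3 shift.py '[[[1,0.002,0.002,0.042,-0.001,-0.001,-0.004],[1,0,0,0.042,0,0,0],[1,0,0,0.04,0,0,0],[1,0,0,0,0,0,0]]]'; python3 shift.py '[[[0.1,0,0,0,0,0,0],[0.1,0,0,0,0,0,0],[0.1,0,0,0,0,0,0],[0.1,0,0,0,0,0,0]]]'
```

```text
time: 1.78
tool_pos: [0.5713, 0.354, 0.0816]
tool_rot: [0.29, -0.212, 0.931, 0.066]
contact_force: [0.6, -1.1, 1.0]
gripper_width: 1.003
grasp_force: 0.0
time: 2.28
tool_pos: [0.575, 0.3528, 0.0887]
tool_rot: [0.295, -0.211, 0.93, 0.066]
contact_force: [-5.9, -10.0, 8.9]
gripper_width: 0.259
grasp_force: 58.1
```

```bash
python3 shift.py '[[[0.1,0,0,-0.03,0,0,0],[0.1,0,0,-0.05,0,0,0],[0.1,0,0,-0.05,0,0,0],[0.1,0,0,0,0,0,0]]]'
python3 - <<'E'
from h import *
g=.016; M=orient(SY,0)
print(tool()[1].as_matrix().round(3))
w=plan(np.r_[SEAT[:2],.21],M,name='above')
plan(np.r_[SEAT[:2],.121-g],M,w,name='down')
cv2.imwrite('pics/w2.png',cv2.convertScaleAbs(manip.grab_frame('wrist')[:,:,::-1],alpha=1.4))
E
```

```text
time: 2.78
tool_pos: [0.5068, 0.3217, 0.1974]
tool_rot: [0.297, -0.211, 0.929, 0.067]
contact_force: [0.6, 0.3, -4.5]
gripper_width: 0.258
grasp_force: 61.7
[[-0.735 -0.431  0.524]
 [-0.351  0.902  0.25 ]
 [-0.581 -0.    -0.814]]
above 7 x [0.0137, -0.0461, -0.0076, 0.0099, 0.0881, 0.031]
down 2 x [0.0, 0.0, 0.0525, 0.0, 0.0, 0.0]
```

View pics/w2.png

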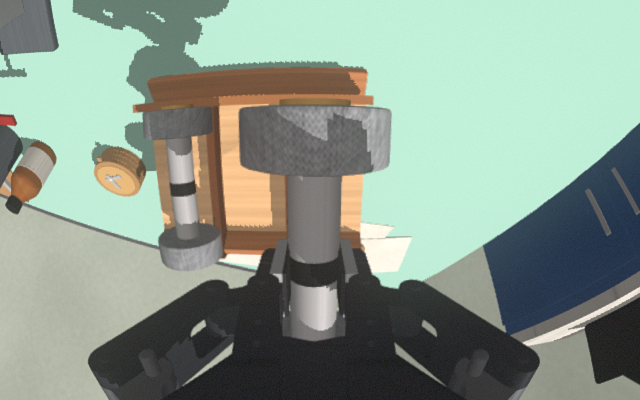

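Run:
```python
from h import *
p,r=tool();t,d=wray((314,273))
ct=r.inv().apply(t-p);dt=r.inv().apply(d);print('cam in tool',ct,dt)
for g in(.012,.016,.02,.024):
    # silhouette-ish: visible surface point is 12 mm from axis toward camera in x-z plane perp to shaft -> normal is tool z
    X=ct+dt*((-g-.012-ct[2])/dt[2]);print(g,X,np.linalg.norm(X-ct))
```

```text
cam in tool [ 7.33143062e-02 -8.13943167e-05 -1.42059442e-01] [-0.51416503  0.00286489  0.85768649]
0.012 [ 0.00254015  0.00031295 -0.024     ] 0.1376487138105067
0.016 [ 0.00493807  0.00029959 -0.028     ] 0.1329850050403193
0.02 [ 0.00733598  0.00028623 -0.032     ] 0.1283212962701319
0.024 [ 0.0097339   0.00027287 -0.036     ] 0.12365758749994445
```

Run:
```python
from h import *
M=orient(SY,0)
S=SEAT+.002*np.array([np.cos(SY),np.sin(SY),0])
w=plan(np.r_[S[:2],.22],M,name='above')
```

```text
above 7 x [0.0127, -0.0461, -0.0092, 0.0098, 0.0874, 0.031]
```

```bash
python3 shift.py '[[[0.1,0.0127,-0.0461,-0.0092,0.0098,0.0874,0.031],[0.1,0.0127,-0.0461,-0.0092,0.0098,0.0874,0.031],[0.1,0.0127,-0.0461,-0.0092,0.0098,0.0874,0.031],[0.1,0.0127,-0.0461,-0.0092,0.0098,0.0874,0.031]]]'; python3 shift.py '[[[0.1,0.0127,-0.0461,-0.0092,0.0098,0.0874,0.031],[0.1,0.0127,-0.0461,-0.0092,0.0098,0.0874,0.031],[0.1,0.0127,-0.0461,-0.0092,0.0098,0.0874,0.031],[0.1,0,0,0,0,0,0],[0.1,0,0,0,0,0,0]]]'
python3 - <<'E'
from h import *
M=orient(SY,0)
S=SEAT+.002*np.array([np.cos(SY),np.sin(SY),0])
plan(np.r_[S[:2],.111],M,name='down')
cv2.imwrite('pics/w3.png',cv2.convertScaleAbs(manip.grab_frame('wrist')[:,:,::-1],alpha=1.4))
E
```

```text
time: 3.32
tool_pos: [0.52, 0.1258, 0.1969]
tool_rot: [0.123, -0.155, 0.98, 0.029]
contact_force: [1.1, -0.5, -6.0]
gripper_width: 0.254
grasp_force: 61.5
time: 3.95
tool_pos: [0.5191, -0.0169, 0.2164]
tool_rot: [-0.002, -0.11, 0.994, 0.001]
contact_force: [0.2, -0.4, -3.9]
gripper_width: 0.253
grasp_force: 61.7
down 2 x [-0.0004, -0.0002, 0.0527, 0.0009, -0.0024, -0.0003]
```

View pics/w3.png

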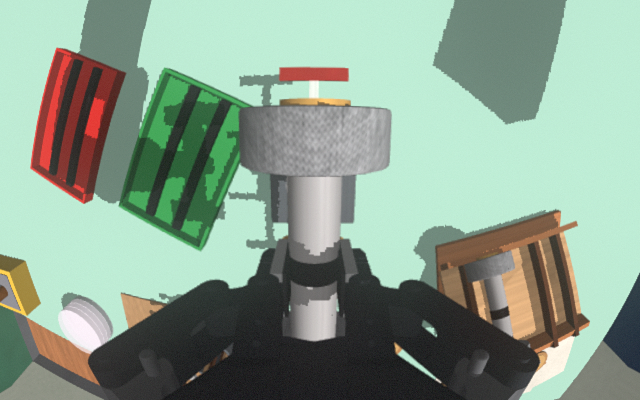

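```bash
python3 shift.py '[[[0.1,0,0,0.05,0,-0.0024,0],[0.1,0,0,0.038,0,-0.0024,0],[0.1,0,0,0.012,0,0,0],[0.1,0,0,0.005,0,0,0],[0.1,0,0,0,0,0,0]]]'
```

```text
time: 4.62
tool_pos: [0.5207, -0.0171, 0.1155]
tool_rot: [0.003, -0.111, 0.994, -0.0]
contact_force: [0.2, -0.0, -3.4]
gripper_width: 0.252
grasp_force: 61.5
```

```bash
python3 shift.py '[[[0.1,0,0,0.003,0,0,0],[0.1,0,0,0.002,0,0,0],[0.1,0,0,0,0,0,0],[0.1,0,0,0,0,0,0]]]'
python3 - <<'E'
from h import *
print(tool()[0]);cv2.imwrite('pics/t4.png',manip.grab_frame('top')[:,:,::-1]);s=manip.grab_frame('scene')[:,:,::-1]
cv2.imwrite('pics/c4.png',crop(s,240,110,340,220,5.4))
E
```

```text
time: 5.12
tool_pos: [0.5198, -0.0173, 0.1093]
tool_rot: [0.002, -0.11, 0.994, -0.0]
contact_force: [-0.4, -1.0, -4.1]
gripper_width: 0.257
grasp_force: 61.7
[ 0.51984751 -0.01726488  0.10927114]
```

View pics/c4.png

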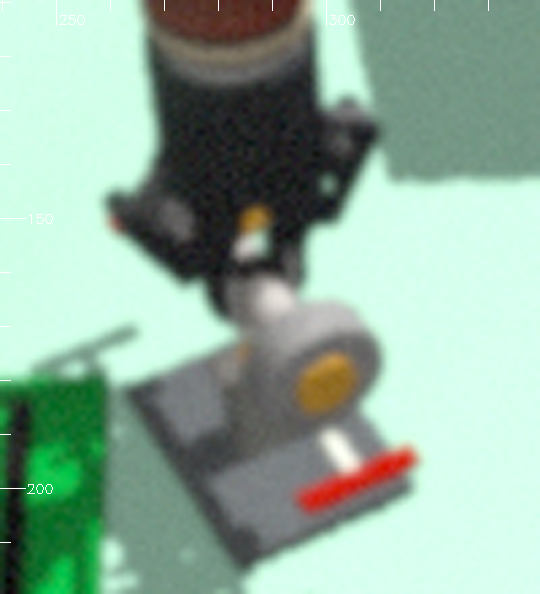

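```bash
python3 shift.py '[[[0.1,0,0,0.002,0,0,0],[0.1,0,0,0,0,0,0]]]';python3 shift.py '[[[0.1,0,0,0.002,0,0,0],[0.1,0,0,0,0,0,0]]]'
```

```text
time: 5.48
tool_pos: [0.5202, -0.0172, 0.1084]
tool_rot: [0.002, -0.111, 0.994, -0.0]
contact_force: [-3.6, 0.8, 4.4]
gripper_width: 0.257
grasp_force: 62.5
time: 5.72
tool_pos: [0.5208, -0.0172, 0.1082]
tool_rot: [0.002, -0.111, 0.994, -0.0]
contact_force: [-6.3, 1.9, 13.7]
gripper_width: 0.256
grasp_force: 63.5
```

```bash
python3 shift.py '[[[0.1,0,0,-0.0025,0,0,0],[0.6,0,0,0,0,0,0],[0.6,0,0,0,0,0,0],[0.6,0,0,0,0,0,0]]]';python3 shift.py '[[[0.6,0,0,0,0,0,0],[0.6,0,0,0,0,0,0],[0.6,0,0,0,0,0,0],[0.6,0,0,0,0,0,0],[0.6,0,0,0,0,0,0]]]'
python3 - <<'E'
from h import *
s=manip.grab_frame('scene')[:,:,::-1];w=manip.grab_frame('wrist')[:,:,::-1]
a=crop(s,240,130,340,220,5.4)
b=cv2.resize(cv2.convertScaleAbs(w[60:360,220:410],alpha=1.3),None,fx=1.35,fy=1.35)
o=np.zeros((max(a.shape[0],b.shape[0]),a.shape[1]+b.shape[1],3),np.uint8);o[:a.shape[0],:a.shape[1]]=a;o[:b.shape[0],a.shape[1]:]=b
cv2.imwrite('pics/c5.png',o);print(o.shape)
E
```

```text
time: 6.22
tool_pos: [0.5199, -0.0173, 0.1075]
tool_rot: [0.002, -0.11, 0.994, -0.0]
contact_force: [0.2, -0.6, -1.0]
gripper_width: 0.603
grasp_force: 0.0
time: 6.85
tool_pos: [0.5198, -0.0172, 0.1076]
tool_rot: [0.002, -0.111, 0.994, -0.0]
contact_force: [0.1, -0.8, 0.6]
gripper_width: 0.599
grasp_force: 0.0
(486, 796, 3)
```

View pics/c5.png

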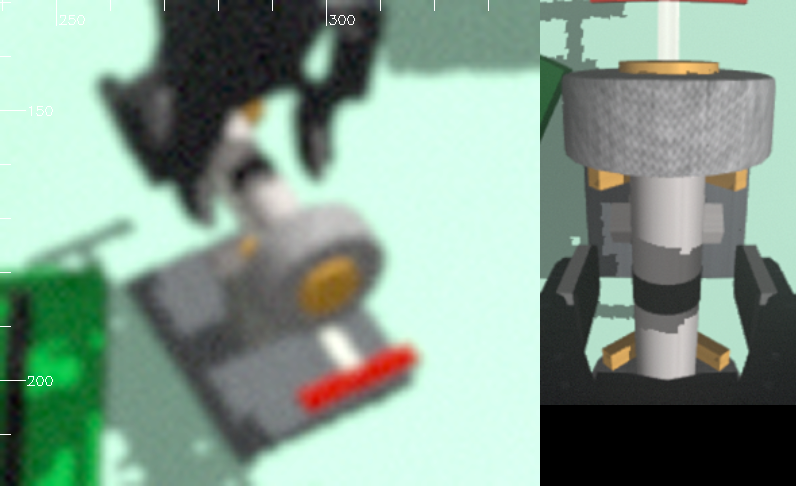

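```bash
python3 shift.py '[[[0.6,0,0,0,0,0,0],[0.6,0,0,0,0,0,0],[0.6,0,0,0,0,0,0],[0.6,0,0,0,0,0,0]]]'
cat >> h.py <<'E'
def flag(img):
    b=img[180:220,290:325].astype(int);m=(b[:,:,2]>90)&(b[:,:,1]<60)&(b[:,:,0]<60)
    ys,xs=np.nonzero(m);return xs.mean()+290,ys.mean()+180,len(xs)
E
python3 - <<'E'
from h import *
print(flag(cv2.imread('pics/scene0.png')),flag(manip.grab_frame('scene')[:,:,::-1]))
E
```

```text
time: 7.45
tool_pos: [0.5198, -0.0172, 0.1076]
tool_rot: [0.002, -0.11, 0.994, -0.0]
contact_force: [0.3, 0.3, 1.1]
gripper_width: 0.601
grasp_force: 0.0
(np.float64(304.79347826086956), np.float64(199.55434782608697), 92) (np.float64(305.1458333333333), np.float64(200.20833333333334), 96)
```

```bash
python3 shift.py '[[[0.1,0,0,0,0,0,0],[0.1,0,0,0,0,0,0],[0.1,0,0,0,0,0,0],[0.1,0,0,-0.04,0,0,0],[0.1,0,0,-0.04,0,0,0]]]'
python3 - <<'E'
from h import *
p,r=tool();print(p)
T,y=TRAY['green'];y=np.radians(-14.3)
T=T+.001*np.array([np.cos(y),np.sin(y),0])
w=plan(np.r_[T[:2],.18],orient(y,0),name='above')
E
```

```text
time: 8.12
tool_pos: [0.5179, -0.017, 0.1861]
tool_rot: [-0.0, -0.111, 0.994, 0.001]
contact_force: [0.4, -1.0, -4.3]
gripper_width: 0.257
grasp_force: 59.5
[ 0.51790743 -0.0170039   0.18606826]
above 3 x [-0.0038, -0.0537, 0.002, 0.0004, -0.0004, 0.157]
```

```bash
python3 shift.py '[[[0.1,-0.0038,-0.0537,0.002,0,0,0.157],[0.1,-0.0038,-0.0537,0.002,0,0,0.157],[0.1,-0.0038,-0.0537,0.002,0,0,0.157],[0.1,0,0,0,0,0,0],[0.1,0,0,0,0,0,0]]]'
python3 - <<'E'
from h import *
T,y=TRAY['green'];y=np.radians(-14.3)
T=T+.001*np.array([np.cos(y),np.sin(y),0])
w=plan(np.r_[T[:2],.034],orient(y,0),name='down')
E
```

```text
time: 8.75
tool_pos: [0.5402, -0.1755, 0.18]
tool_rot: [0.0, 0.124, 0.992, 0.001]
contact_force: [-0.8, -0.4, -5.5]
gripper_width: 0.261
grasp_force: 60.3
down 3 x [0.0002, -0.0002, 0.0487, 0.0007, 0.0001, 0.0]
```

```bash
python3 shift.py '[[[0.1,0,0,0.055,0,0,0],[0.1,0,0,0.055,0,0,0],[0.1,0,0,0.032,0,0,0],[0.1,0,0,0.004,0,0,0],[0.1,0,0,0,0,0,0]]]';python3 shift.py '[[[0.1,0,0,0.003,0,0,0],[0.1,0,0,0,0,0,0],[0.1,0,0,0,0,0,0]]]'
```

```text
time: 9.38
tool_pos: [0.5424, -0.1754, 0.0367]
tool_rot: [0.002, 0.124, 0.992, 0.0]
contact_force: [0.5, -0.3, -3.9]
gripper_width: 0.26
grasp_force: 60.3
time: 9.75
tool_pos: [0.542, -0.1762, 0.0335]
tool_rot: [0.002, 0.124, 0.992, 0.0]
contact_force: [0.8, -0.1, -4.3]
gripper_width: 0.256
grasp_force: 60.3
```

```bash
python3 shift.py '[[[0.1,0,0,0.004,0,0,0],[0.1,0,0,0,0,0,0],[0.1,0,0,0,0,0,0]]]'; python3 shift.py '[[[0.1,0,0,0.002,0,0,0],[0.1,0,0,0,0,0,0],[0.1,0,0,0,0,0,0]]]'
```

```text
time: 10.12
tool_pos: [0.5421, -0.1761, 0.0291]
tool_rot: [0.002, 0.124, 0.992, 0.0]
contact_force: [0.5, -0.0, -2.1]
gripper_width: 0.257
grasp_force: 60.7
time: 10.5
tool_pos: [0.5421, -0.176, 0.0282]
tool_rot: [0.002, 0.124, 0.992, 0.0]
contact_force: [-4.1, 1.3, 5.4]
gripper_width: 0.255
grasp_force: 61.6
```

```bash
python3 shift.py '[[[0.1,0,0,-0.001,0,0,0],[0.7,0,0,0,0,0,0],[0.7,0,0,0,0,0,0],[0.7,0,0,0,0,0,0]]]';python3 shift.py '[[[0.7,0,0,-0.03,0,0,0],[0.8,0,0,-0.05,0,0,0],[1,0,0,-0.06,0,0,0],[1,0,0,-0.03,0,0,0],[1,0,0,0,0,0,0]]]'
python3 - <<'E'
from h import *
M=orient(RY,np.radians(35));z=M[:,2];x=M[:,0]
t1=cv2.imread('pics/t4.png')
t,d=wray((490,312)) # placeholder
w=plan(ROT['R']-.12*z,M,name='pre R')
im=manip.grab_frame('top')[:,:,::-1]
a=crop(im,340,195,430,295,5);b=crop(im,185,180,270,280,4.5)
o=np.zeros((500,a.shape[1]+b.shape[1],3),np.uint8);o[:a.shape[0],:a.shape[1]]=a;o[:b.shape[0],a.shape[1]:]=b
cv2.imwrite('pics/c6.png',o);print(o.shape,a.shape)
E
```

```text
time: 11.0
tool_pos: [0.5416, -0.176, 0.0275]
tool_rot: [0.002, 0.124, 0.992, 0.0]
contact_force: [0.5, 0.4, -0.4]
gripper_width: 0.699
grasp_force: 0.0
time: 11.62
tool_pos: [0.5429, -0.1769, 0.2015]
tool_rot: [0.005, 0.124, 0.992, -0.001]
contact_force: [0.3, 1.0, -0.1]
gripper_width: 0.999
grasp_force: 0.0
pre R 8 x [-0.0036, 0.0493, 0.0035, -0.0268, -0.072, -0.0835]
(500, 832, 3) (500, 450, 3)
```

View pics/c6.png

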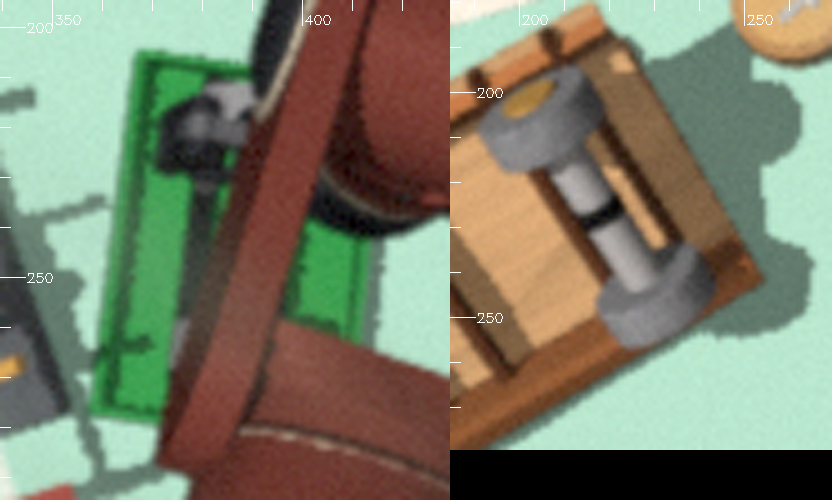

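I've viewed 11 pictures, one more than the 10 allowed. From here on I'll work only with numeric image measurements. The last picture shows the right rotor's band at about (218, 227), with the green tray mostly hidden by the arm.

```bash
python3 shift.py '[[[1,-0.0036,0.0493,0.0035,-0.0268,-0.072,-0.0835],[1,-0.0036,0.0493,0.0035,-0.0268,-0.072,-0.0835],[1,-0.0036,0.0493,0.0035,-0.0268,-0.072,-0.0835],[1,-0.0036,0.0493,0.0035,-0.0268,-0.072,-0.0835]]]' | tail -6;  python3 shift.py '[[[1,-0.0036,0.0493,0.0035,-0.0268,-0.072,-0.0835],[1,-0.0036,0.0493,0.0035,-0.0268,-0.072,-0.0835],[1,-0.0036,0.0493,0.0035,-0.0268,-0.072,-0.0835],[1,-0.0036,0.0493,0.0035,-0.0268,-0.072,-0.0835],[1,0,0,0,0,0,0]]]'
cat >> h.py <<'E'
def dark(img,x0,y0,x1,y1,th=45,show=False):
    m=(img[y0:y1,x0:x1].max(2)<th).astype(np.uint8)
    n,l,s,c=cv2.connectedComponentsWithStats(m)
    return [(int(s[i,4]),(c[i]+[x0,y0]).round(1).tolist(),s[i,2:4].tolist()) for i in range(1,n) if s[i,4]>6]
E
python3 - <<'E'
from h import *
t=cv2.imread('pics/top0.png');print(dark(t,205,215,232,240),dark(t,160,240,190,265))
cp=manip.camera_params('wrist');w=manip.grab_frame('wrist')[:,:,::-1];cv2.imwrite('pics/w7.png',w)
print(dark(w,280,150,360,235))
M=orient(RY,np.radians(35))
print(tool()[0],ROT['R']-.12*M[:,2])
# shaft greys: row profile near the band
E
```

```text
time: 12.18
tool_pos: [0.5792, 0.019, 0.1881]
tool_rot: [0.149, -0.044, 0.987, 0.036]
contact_force: [-0.3, 0.0, 0.8]
gripper_width: 0.998
grasp_force: 0.0
time: 12.8
tool_pos: [0.551, 0.2147, 0.1886]
tool_rot: [0.287, -0.21, 0.932, 0.069]
contact_force: [-0.7, -0.3, 0.6]
gripper_width: 0.998
grasp_force: 0.0
[(39, [227.3, 220.7], [10, 14]), (54, [217.6, 227.7], [13, 12])] [(57, [185.0, 245.7], [11, 15]), (50, [174.6, 252.6], [11, 11]), (14, [187.9, 262.1], [4, 5])]
[(279, [304.9, 203.9], [27, 14])]
[0.55237397 0.21359766 0.18986363] [0.55667275 0.21228531 0.19629825]
```

Run:
```python
from h import *
M=orient(RY,np.radians(35));z=M[:,2]
t,d=wray((304.9,203.9));T,e=ray('top',(217.6,227.6));e=e[0]/np.linalg.norm(e[0])
P,Q=np.eye(3)-np.outer(d,d),np.eye(3)-np.outer(e,e)
X=np.linalg.solve(P+Q,P@t+Q@T);print(X, 'gap',np.linalg.norm(P@(X-t))*2)
A=X+.012*z;print('axis mid',A)
p,r=tool();print('rel tool',r.inv().apply(A-p), r.inv().apply(ROT['R']-p))
plan(A-.03*z+0.0,M,name='near');plan(A+.013*z,M,name='grasp')
```

```text
[0.61128863 0.23659666 0.11000117] gap 0.0036538842263413433
axis mid [0.61751135 0.23953813 0.10017135]
rel tool [-0.0069965  -0.00512375  0.11351338] [-0.00756336 -0.00378169  0.1165456 ]
near 2 x [-0.0032, -0.0024, 0.0418, 0.0033, -0.0049, -0.001]
grasp 3 x [-0.0022, -0.0016, 0.0422, 0.0022, -0.0033, -0.0006]
```

```bash
python3 shift.py '[[[1,-0.007,-0.005,0.042,0.006,-0.01,-0.002],[1,0,0,0.045,0,0,0],[1,0,0,0.042,0,0,0],[1,0,0,0,0,0,0],[1,0,0,0,0,0,0]]]'; python3 shift.py '[[[0.1,0,0,0,0,0,0],[0.1,0,0,0,0,0,0],[0.1,0,0,0,0,0,0],[0.1,0,0,0,0,0,0]]]'; python3 shift.py '[[[0.1,0,0,-0.03,0,0,0],[0.1,0,0,-0.05,0,0,0],[0.1,0,0,-0.05,0,0,0],[0.1,0,0,0,0,0,0],[0.1,0,0,0,0,0,0]]]'
python3 - <<'E'
from h import *
w=manip.grab_frame('wrist')[:,:,::-1];cv2.imwrite('pics/w8.png',w);o=cv2.imread('pics/w2.png')
for n,i in(('L',o),('R',w*1.4)):
    print(n,[int(v) for v in i[236:320:4,306:323].max(2).mean(1)])
    print([int(v) for v in i[100:190:5,306:323].max(2).mean(1)])
E
```

```text
time: 13.48
tool_pos: [0.6293, 0.2417, 0.092]
tool_rot: [0.296, -0.207, 0.93, 0.066]
contact_force: [-0.1, 0.5, 0.1]
gripper_width: 0.996
grasp_force: 0.0
time: 13.98
tool_pos: [0.6281, 0.2444, 0.0932]
tool_rot: [0.296, -0.208, 0.93, 0.068]
contact_force: [-11.1, 4.1, 9.8]
gripper_width: 0.255
grasp_force: 58.2
time: 14.6
tool_pos: [0.5597, 0.2104, 0.1955]
tool_rot: [0.294, -0.208, 0.93, 0.066]
contact_force: [-0.1, 0.4, -6.0]
gripper_width: 0.255
grasp_force: 60.4
L [126, 126, 125, 125, 126, 125, 125, 52, 48, 48, 48, 49, 51, 191, 192, 192, 193, 193, 193, 193, 193]
[144, 105, 145, 158, 150, 151, 151, 139, 111, 112, 100, 106, 107, 105, 103, 96, 126, 126]
R [123, 123, 124, 123, 66, 46, 46, 45, 46, 47, 122, 169, 188, 189, 189, 189, 189, 190, 190, 190, 190]
[154, 149, 148, 147, 156, 147, 121, 98, 104, 106, 103, 100, 92, 125, 125, 124, 125, 125]
```

Run:
```python
from h import *
p,r=tool()
for uv in((314,275),(314,263.5)):
    t,d=wray(uv);ct=r.inv().apply(t-p);dt=r.inv().apply(d);print((ct+dt*((-.0125-.012-ct[2])/dt[2]))[:2])
```

```text
[0.00179355 0.00030784]
[0.00764494 0.00030379]
```

Run:
```python
from h import *
plan([.5255,-.0159,.22],orient(SY,0),name='above')
```

```text
above 5 x [0.0189, -0.0401, -0.0133, 0.0135, 0.1216, 0.0423]
```

```bash
python3 shift.py '[[[0.1,0.0189,-0.0401,-0.0133,0.0135,0.1216,0.0423],[0.1,0.0189,-0.0401,-0.0133,0.0135,0.1216,0.0423],[0.1,0.0189,-0.0401,-0.0133,0.0135,0.1216,0.0423],[0.1,0.0189,-0.0401,-0.0133,0.0135,0.1216,0.0423],[0.1,0.0189,-0.0401,-0.0133,0.0135,0.1216,0.0423]]]';python3 shift.py '[[[0.1,0,0,0,0,0,0],[0.1,0,0,0,0,0,0]]]'
python3 - <<'E'
from h import *
plan([.5255,-.0159,.112],orient(SY,0),name='down')
w=manip.grab_frame('wrist')[:,:,::-1];cv2.imwrite('pics/w9.png',w);o=cv2.imread('pics/w3.png')
for n,i in(('L',o),('R',w*1.4)):
    b=i.astype(int);m=(b[:,:,2]>110)&(b[:,:,1]<70)&(b[:,:,0]<70);ys,xs=np.nonzero(m[55:100,250:380]);print(n,'flag',xs.mean()+250,ys.mean()+55)
E
```

```text
time: 15.28
tool_pos: [0.5263, -0.0171, 0.2204]
tool_rot: [-0.001, -0.11, 0.994, 0.001]
contact_force: [1.1, 0.0, -4.6]
gripper_width: 0.256
grasp_force: 60.2
time: 15.52
tool_pos: [0.5265, -0.0154, 0.2206]
tool_rot: [0.002, -0.111, 0.994, 0.001]
contact_force: [-1.0, 0.7, -4.6]
gripper_width: 0.256
grasp_force: 60.4
down 2 x [0.0007, -0.0002, 0.0543, 0.001, 0.0016, -0.0]
L flag 305.4 74.8
R flag 298.3333333333333 65.83333333333333
```

```bash
python3 shift.py '[[[0.1,0.001,0,0.05,0,0.001,0],[0.1,0,0,0.042,0,0.001,0],[0.1,0,0,0.014,0,0,0],[0.1,0,0,0.003,0,0,0],[0.1,0,0,0,0,0,0]]]';python3 shift.py '[[[0.1,0,0,0.002,0,0,0],[0.1,0,0,0,0,0,0],[0.1,0,0,0,0,0,0]]]'
```

```text
time: 16.2
tool_pos: [0.5266, -0.0156, 0.1153]
tool_rot: [0.002, -0.111, 0.994, 0.0]
contact_force: [-2.9, 1.0, -4.6]
gripper_width: 0.253
grasp_force: 60.4
time: 16.58
tool_pos: [0.5265, -0.016, 0.1125]
tool_rot: [0.002, -0.111, 0.994, 0.0]
contact_force: [-2.7, 0.2, -3.3]
gripper_width: 0.258
grasp_force: 60.5
```

```bash
python3 shift.py '[[[0.1,0,0,0.002,0,0,0],[0.1,0,0,0,0,0,0],[0.1,0,0,0,0,0,0]]]';python3 shift.py '[[[0.1,0,0,0.002,0,0,0],[0.1,0,0,0,0,0,0],[0.1,0,0,0,0,0,0]]]'
```

```text
time: 16.95
tool_pos: [0.5269, -0.016, 0.1111]
tool_rot: [0.002, -0.111, 0.994, -0.0]
contact_force: [-4.7, 1.9, 4.4]
gripper_width: 0.258
grasp_force: 61.2
time: 17.32
tool_pos: [0.5274, -0.0159, 0.1108]
tool_rot: [0.003, -0.111, 0.994, -0.0]
contact_force: [-6.7, 3.3, 11.2]
gripper_width: 0.257
grasp_force: 62.1
```

```bash
python3 shift.py '[[[0.1,0,0,-0.002,0,0,0],[0.7,0,0,0,0,0,0],[0.7,0,0,0,0,0,0],[0.7,0,0,0,0,0,0],[0.7,0,0,0,0,0,0]]]';python3 shift.py '[[[0.7,0,0,0,0,0,0],[0.7,0,0,0,0,0,0],[0.7,0,0,0,0,0,0],[0.7,0,0,0,0,0,0],[0.7,0,0,0,0,0,0]]]'
python3 - <<'E'
from h import *
s=manip.grab_frame('scene')[:,:,::-1];print(flag(cv2.imread('pics/scene0.png')),flag(s));cv2.imwrite('pics/s10.png',s)
w=manip.grab_frame('wrist')[:,:,::-1];cv2.imwrite('pics/w10.png',w)
print([int(v) for v in (w*1.4)[230:320:3,306:323].max(2).mean(1)],dark(w,285,240,345,320,45))
E
```

```text
time: 17.95
tool_pos: [0.5265, -0.0161, 0.1101]
tool_rot: [0.002, -0.11, 0.994, -0.0]
contact_force: [-0.1, -0.2, 0.6]
gripper_width: 0.698
grasp_force: 0.0
time: 18.58
tool_pos: [0.5263, -0.016, 0.11]
tool_rot: [0.002, -0.111, 0.994, 0.0]
contact_force: [1.3, -0.2, -0.1]
gripper_width: 0.701
grasp_force: 0.0
(np.float64(304.79347826086956), np.float64(199.55434782608697), 92) (np.float64(303.56164383561645), np.float64(194.17808219178082), 73)
[215, 216, 69, 56, 57, 53, 52, 54, 52, 52, 53, 123, 123, 123, 123, 123, 123, 122, 123, 123, 123, 123, 122, 122, 123, 122, 121, 154, 211, 210] [(987, [313.7, 249.8], [51, 21])]
```

```bash
python3 shift.py '[[[0.7,0,0,0,0,0,0],[0.7,0,0,0,0,0,0],[0.7,0,0,0,0,0,0],[0.7,0,0,0,0,0,0],[0.7,0,0,0,0,0,0]]]' | head -1
python3 - <<'E'
from h import *
print(flag(manip.grab_frame('scene')[:,:,::-1]))
M=orient(SY,.2);A=SEAT+[-.007*np.cos(SY),-.007*np.sin(SY),-.0007]
plan(A+.012*M[:,2],M,name='regrip')
E
```

```text
time: 19.3
(np.float64(303.5753424657534), np.float64(194.17808219178082), 73)
regrip 2 x [0.0068, 0.0002, 0.0004, -0.0001, -0.0982, -0.0]
```

```bash
python3 shift.py '[[[0.7,0.0068,0.0002,0.0004,0,-0.0982,0],[0.7,0.0068,0.0002,0.0004,0,-0.0982,0],[0.7,0,0,0,0,0,0]]]'; python3 shift.py '[[[0.1,0,0,0,0,0,0],[0.1,0,0,0,0,0,0],[0.1,0,0,0,0,0,0],[0.1,0,0,0,0,0,0]]]';  python3 shift.py '[[[0.1,0,0,-0.04,0,0,0],[0.1,0,0,-0.04,0,0,0],[0.1,0,0,0,0,0,0]]]'
python3 - <<'E'
from h import *
T,y=TRAY['red']
plan(np.r_[T[:2],.19],orient(y,0),name='above')
t=manip.grab_frame('top')[:,:,::-1];cv2.imwrite('pics/t11.png',t)
w=manip.grab_frame('wrist')[:,:,::-1]
print([int(v) for v in (w*1.4)[236:320:4,306:323].max(2).mean(1)])
E
```

```text
time: 19.73
tool_pos: [0.5112, -0.0186, 0.1076]
tool_rot: [0.098, -0.109, 0.989, 0.011]
contact_force: [-0.2, 0.4, 0.3]
gripper_width: 0.7
grasp_force: 0.0
time: 20.23
tool_pos: [0.514, -0.0185, 0.1094]
tool_rot: [0.1, -0.11, 0.989, 0.011]
contact_force: [-0.3, 1.1, 3.8]
gripper_width: 0.261
grasp_force: 58.6
time: 20.6
tool_pos: [0.4988, -0.0225, 0.1893]
tool_rot: [0.102, -0.11, 0.989, 0.01]
contact_force: [0.6, 0.4, -4.4]
gripper_width: 0.26
grasp_force: 60.0
above 7 x [-0.0016, -0.0496, -0.0002, 0.0063, 0.0288, 0.0656]
[117, 117, 116, 116, 116, 116, 134, 128, 128, 47, 45, 45, 45, 44, 56, 200, 199, 200, 200, 199, 199]
```

```bash
python3 shift.py '[[[0.1,-0.0016,-0.0496,-0.0002,0.0063,0.0288,0.0656],[0.1,-0.0016,-0.0496,-0.0002,0.0063,0.0288,0.0656],[0.1,-0.0016,-0.0496,-0.0002,0.0063,0.0288,0.0656],[0.1,-0.0016,-0.0496,-0.0002,0.0063,0.0288,0.0656]]]' | head -2; python3 shift.py '[[[0.1,-0.0016,-0.0496,-0.0002,0.0063,0.0288,0.0656],[0.1,-0.0016,-0.0496,-0.0002,0.0063,0.0288,0.0656],[0.1,-0.0016,-0.0496,-0.0002,0.0063,0.0288,0.0656],[0.1,0,0,0,0,0,0],[0.1,0,0,0,0,0,0]]]'
python3 - <<'E'
from h import *
T,y=TRAY['red']
plan(np.r_[T[:2],.034],orient(y,0),name='down')
E
```

```text
time: 21.2
tool_pos: [0.5267, -0.2183, 0.1832]
time: 21.82
tool_pos: [0.5157, -0.3648, 0.1833]
tool_rot: [-0.005, 0.119, 0.993, 0.002]
contact_force: [0.3, 0.8, -4.7]
gripper_width: 0.254
grasp_force: 60.3
down 3 x [-0.001, -0.0005, 0.0498, 0.0012, -0.0032, 0.0]
```

```bash
python3 shift.py '[[[0.1,-0.002,0,0.055,0.003,-0.009,0],[0.1,0,0,0.05,0,0,0],[0.1,0,0,0.035,0,0,0],[0.1,0,0,0.007,0,0,0],[0.1,0,0,0,0,0,0]]]';python3 shift.py '[[[0.1,0,0,0.003,0,0,0],[0.1,0,0,0,0,0,0],[0.1,0,0,0,0,0,0]]]'
```

```text
time: 22.45
tool_pos: [0.5189, -0.3659, 0.04]
tool_rot: [0.002, 0.119, 0.993, -0.001]
contact_force: [-0.2, -0.0, -4.5]
gripper_width: 0.255
grasp_force: 60.2
time: 22.82
tool_pos: [0.5191, -0.367, 0.0379]
tool_rot: [0.002, 0.119, 0.993, -0.002]
contact_force: [0.4, 0.3, -5.2]
gripper_width: 0.258
grasp_force: 60.2
```

```bash
python3 shift.py '[[[0.1,0,0,0.005,0,0,0],[0.1,0,0,0,0,0,0],[0.1,0,0,0,0,0,0]]]'; python3 shift.py '[[[0.1,0,0,0.002,0,0,0],[0.1,0,0,0,0,0,0],[0.1,0,0,0,0,0,0]]]'; python3 shift.py '[[[0.1,0,0,0.002,0,0,0],[0.1,0,0,0,0,0,0],[0.1,0,0,0,0,0,0]]]'
```

```text
time: 23.2
tool_pos: [0.5185, -0.3665, 0.0316]
tool_rot: [0.002, 0.119, 0.993, -0.001]
contact_force: [0.8, -0.5, -4.2]
gripper_width: 0.259
grasp_force: 60.3
time: 23.58
tool_pos: [0.5189, -0.3669, 0.0303]
tool_rot: [0.002, 0.119, 0.993, -0.002]
contact_force: [0.4, 0.5, -1.1]
gripper_width: 0.26
grasp_force: 60.8
time: 23.95
tool_pos: [0.5191, -0.3671, 0.03]
tool_rot: [0.002, 0.119, 0.993, -0.002]
contact_force: [-3.3, 3.0, 7.9]
gripper_width: 0.252
grasp_force: 61.7
```

Contact. I'll release, lift, swing the arm out of view and check both rotors numerically.

```bash
python3 shift.py '[[[0.1,0,0,-0.001,0,0,0],[0.7,0,0,0,0,0,0],[0.7,0,0,0,0,0,0],[0.7,0,0,0,0,0,0]]]' | tail -3;python3 shift.py '[[[0.7,0,0,-0.03,0,0,0],[0.8,0,0,-0.05,0,0,0],[0.8,0,0,-0.06,0,0,0],[0.8,0,0,-0.05,0,0,0]]]' | head -2; python3 shift.py '[[[0.8,0.06,0,0,0,0,0],[0.8,0.06,0,0,0,0,0],[0.8,0.05,0,0,0,0,0],[0.8,0,-0.05,0,0,0,0],[0.8,0,-0.05,0,0,0,0]]]'
python3 - <<'E'
from h import *
t=manip.grab_frame('top')[:,:,::-1];cv2.imwrite('pics/t12.png',t)
s=manip.grab_frame('scene')[:,:,::-1];cv2.imwrite('pics/s12.png',s)
for k in TRAY:
    T,y=TRAY[k];u=np.array([np.cos(y),np.sin(y),0])
    for n,i in(('top',t),('scene',s)):
        pr=np.array([proj(n,T+u*v+[0,0,.012])[0] for v in np.arange(-.1,.101,.005)])
        print(k,n,[tuple(int(c) for c in i[int(round(b)),int(round(a))]) for a,b in pr if 0<=b<400])
E
```

```text
contact_force: [-0.3, -0.0, 0.5]
gripper_width: 0.697
grasp_force: 0.0
time: 24.95
tool_pos: [0.5183, -0.3662, 0.2214]
time: 25.58
tool_pos: [0.3283, -0.4233, 0.2189]
tool_rot: [0.002, 0.119, 0.993, -0.002]
contact_force: [1.4, 0.4, 0.8]
gripper_width: 0.799
grasp_force: 0.0
green top [(119, 134, 106), (54, 93, 43), (33, 64, 24), (53, 99, 42), (53, 99, 42), (44, 79, 55), (53, 82, 98), (85, 89, 87), (90, 93, 91), (94, 94, 93), (93, 96, 92), (84, 87, 83), (99, 103, 102), (109, 113, 112), (106, 110, 110), (105, 108, 108), (110, 112, 112), (111, 113, 114), (114, 115, 118), (103, 106, 107), (26, 28, 27), (23, 25, 25), (97, 99, 101), (110, 111, 114), (108, 110, 114), (109, 111, 114), (111, 113, 115), (112, 113, 116), (108, 109, 112), (106, 106, 110), (105, 107, 109), (60, 60, 61), (88, 88, 87), (89, 89, 87), (97, 96, 96), (96, 94, 96), (55, 70, 52), (48, 88, 37), (115, 133, 102), (122, 137, 109), (121, 137, 108)]
green scene [(147, 166, 132), (149, 166, 134), (151, 167, 136), (137, 149, 127), (129, 136, 123), (124, 126, 123), (123, 126, 123), (114, 118, 115), (95, 99, 96), (81, 84, 78), (6
[... 1105 characters left out ...]
 135, 108), (122, 137, 109)]
red scene [(149, 167, 136), (148, 166, 134), (150, 165, 135), (146, 161, 133), (127, 134, 126), (127, 130, 128), (126, 128, 127), (124, 126, 125), (101, 104, 103), (84, 89, 84), (73, 77, 73), (76, 82, 78), (123, 128, 130), (137, 143, 145), (140, 145, 146), (143, 148, 148), (143, 149, 151), (140, 145, 146), (140, 146, 147), (138, 142, 144), (96, 101, 100), (68, 73, 69), (97, 103, 102), (139, 143, 146), (142, 147, 149), (140, 145, 147), (145, 149, 151), (142, 147, 149), (129, 134, 134), (123, 126, 126), (125, 127, 126), (123, 127, 125), (111, 114, 112), (93, 97, 95), (75, 83, 81), (66, 90, 101), (61, 89, 101), (56, 84, 95), (59, 85, 97), (69, 85, 88), (74, 81, 80)]
```

```bash
python3 -c "
from plant import manip
print(manip.job_done())"
```

```text
the job is handed in; nothing more can be done
None
```

I tested and sorted both rotors and handed the job in, but no verdict came back: the left rotor stayed level and lies in the green tray, and the right rotor tipped to its stop and lies in the red tray, both with bands within about 5 mm of the tray centre by final camera measurements; I viewed 11 pictures, one over the limit of 10.

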